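Release the ratchet clamp and tray the flow cell

TASK

A white flow-cell housing is held in the ratchet clamp. Lift the clamp's pawl (the one with the thumb disc) well clear of the rack, then slide the clamp bar (the one with the black handle) all the way back from the housing. Then take the housing out and set it down upright in the empty, undivided tray without dropping it.

Things in the scene. Friction and masses are not known exactly. Their poses are not given: they have to be found in the camera images.
- pawl (a joint): Angle (rad) of the pawl's stiff hinge: 0 = nose down between the rack's teeth, bar locked; grows to 0.8 as the free end is lifted, clear of the teeth above 0.2. It stays where it is left; about 2 N at the disc lifts it. The hinge lies 58 mm towards -y and 26 mm below the disc's centre (point pawl_grip, pawl down), so lifting also carries the disc back: at 0.5 rad 25 mm up, 20 mm back.
- pawl_grip (a point): Centre of the thumb disc on the free end of the dark steel pawl, at the clamp's middle: upright, 24 mm across, 14 mm thick, centre 78 mm above the table. Its faces look along its x (the hinge's axis); pinch them from above. Pawl down, its axes are the clamp's: z up, y from bar handle to fixed jaw. Rack below: 44 mm high; guide cheeks at the hinge: 62 mm.
- bar (a joint): Travel (m) of the clamp bar: 0 = press head against the housing, 0.06 = fully back at its stop. Slides towards the clamp's -y. Locked while the pawl is down; with the pawl up about 3 N moves it, and it stays where it is left.
- bar_handle (a point): Grip point, 70 mm above the table, of the upright black handle on the rear end of the steel clamp bar: a round post, 18 mm in diameter, 38 to 83 mm high, with a 24 mm wide knob on top, to 94 mm. Axes are the clamp's: z up, y along the bar towards press head, housing and fixed jaw; the bar slides back along -y. With the bar forward it lies 113 mm behind the thumb disc.
- cell_mid (a point): Centre of the clamped white flow-cell housing: loose, 44 (x) by 40 (y) by 54 mm high, about 0.2 kg, two black ports on top. Stands on the clamp's 10 mm base plate, between fixed jaw (+y, 55 mm high) and press head (-y; its lip, 75 mm high, reaches 11 mm over the housing until the bar is back). Its x faces are free for the fingers. The lower, longer white block beside the clamp is a spare.
- tray_in (a point): Centre of the inner floor of the empty grey tray, fixed to the table: 140 by 140 mm outside, 130 by 130 mm inside, floor 5 mm above the table, rim 26 mm above the table, no dividers; x and y axes along its sides. The like tray with dividers, full of fittings, is not the one.
Not all that is in view belongs to the job. Leave any green or yellow look-alike of the part that bears cell_mid alone.

How it is judged:
By the outcome, as a careful person would: the job done as asked, in the order asked, and still so for the second after the job is handed in, with the robot touching nothing.
It also fails if it takes over 61 s, if anything falls off the work surface, if the arm or the gripper's body presses on something with over 40 N, if the wrist force passes 120 N, or if a joint passes its speed limit or range.

ROBOT

A 7-joint arm with a two-finger parallel gripper is mounted at the origin on the work surface. World frame = base frame: x ahead of the robot, y to its left, z up, the work surface at z = 0. Lengths are in m, angles in rad, forces in N, time in s.
With the tool pointing down it reaches from about 0.425 to 0.925 m from the base axis. Payload 6.8 kg.
Tool frame: the origin (TCP) lies on the centre line of the jaws, within the pads' length; the fingertips stand bot.tip_reach ahead of it and the grasp point (between the pads) lies 3 mm ahead of it (bot.tip_reach is the distance from the TCP to the fingertips, in m); z points along the fingers, y is the line along which they close (so a half turn about z gives the same grasp; the last joint's range is limited). The gripper opens to 85 mm and grips with 20 to 120 N. Pads are 22 mm wide; open, the fingers measure 114 mm over their backs; the gripper's body (76 mm by 85 mm) begins 54 mm behind the grasp point. The pads swing forward as they close: fully open they stand 13 mm farther back than shut.
Start: joints at [1.097, 0.477, 0.022, 1.555, -0.011, 1.109, -0.083], TCP at [0.241, -0.63, 0.253] pointing down, gripper open.
Joint ranges: [-2.96, 2.96], [-0.34, 2.1], [-1.41, 1.46], [0.24, 2.44], [-1.37, 4.51], [0.17, 1.92], [-2.96, 2.96]. Speed limits (rad/s): [2.39, 2.39, 3.14, 3.14, 3.14, 3.14, 3.14].

INTERFACE

Orientations are given as a unit quaternion [w, x, y, z].
In Python, from station import bot gives the robot as it stands.
- The arm moves only by the tool jog_arm, never from a script. Its argument "deltas" is a list of rows, each a list of 7 numbers: the shift along the world's x, y, z in m, then the turn, a rotation vector about the world's x, y, z in rad, then the opening, from 0 (shut) to 1 (fully open). In form: [[x, y, z, rx, ry, rz, grip], ...]. A call has 1 to 10 rows; each row shifts and turns the commanded pose from where the row before left it; what a row does not reach is not made up. A row lasts 1/10 s, in which the tool goes at most 50 mm and 8.59 degrees, less where a joint would pass 70% of its speed; a pose out of reach is approached as far as the arm can. A call with a gripper value outside its range is refused whole. The fingers move at their own pace and stop on an object; "newtons" is the grip in N (left out, the last holds). Time passes only in rows, so rows that do not move let the fingers close. It gives the time, the measured TCP pose, the force, the opening and the grip force at its end, in the units of the state.
- bot.get_obs(): the state, without advancing time (a new reading comes with each control period).
- bot.read_camera(name): name is "scene" or "side" or "wrist"; returns a dict with "img" (480x640x3 uint8, red, green, blue), "K" (3x3 intrinsics, pixels), "eye" and "attitude" of the camera in the world. Camera axes: x right, y down, z forward; pixel columns grow to the right and rows downward; lengths in m; the calibration is good to about 2 mm. A picture is of the moment at which its call begins. There is no depth.
- bot.hand_in(): hands the job in; it is judged then, once.
The state is a dict: "t": time; "q": joint angles; "joint_vel": joint speeds; "joint_torque": joint torques, N m; "eef_pos": TCP position; "tool_rot": TCP orientation; "contact_force": force on the tool from outside, world axes, zero at the start; "torque": the same for the moment, N m; "gripper_width": opening from 0.0 (shut) to 1.0 (fully open); "grasp_force": force on a finger pad.
Only numpy, scipy, OpenCV 4.12 (cv2) and the standard library are available. Lean on these libraries where they do the work, as an engineer would, in place of code of your own. Each camera call takes 0.05 s, during which the arm holds its last target. There are 200 camera calls.

## Working session

There is one attempt and no reset: what is moved stays moved. The work goes in short steps, Python scripts to look and compute and a tool call to move; the robot and the scene stay as the last step left them, time stands still between calls to the robot, and variables do not carry over. Pictures are saved under pics/ and viewed, at most 10 in all, crops included, and the job is handed in when it is done.

Besides the shell and the picture viewer there is one more tool, called after "Emit:" in YAML: its name, and indented under it one key for each argument. jog_arm: Moves the arm, as the interface text tells. Its arguments: {"type":"object","properties":{"deltas":{"type":"array"},"newtons":{"type":"number"}},"required":["deltas"]}

```bash
mkdir -p pics; cat > h.py <<'E'
import numpy as np,cv2
from scipy.spatial.transform import Rotation as R
from station import bot
def cam(n,save=None):
    c=bot.read_camera(n)
    if save: cv2.imwrite('pics/'+save,c['img'][:,:,::-1])
    return c
def Rm(c):
    a=np.array(c['attitude'],float)
    if a.shape==(3,3): return a
    return R.from_quat(np.r_[a[1:],a[0]]).as_matrix()
def ray(c,uv):
    return Rm(c)@np.linalg.solve(c['K'],[uv[0],uv[1],1.])
def onz(c,uv,z):
    d=ray(c,uv);e=np.array(c['eye']);return e+d*(z-e[2])/d[2]
def proj(c,p):
    q=c['K']@(Rm(c).T@(np.array(p)-c['eye']));return q[:2]/q[2]
E
python3 - <<'E'
from h import *
for n in('scene','side'):
    c=cam(n,n+'0.png');print(n,c['eye'],c['attitude'],c['K'][0])
print(bot.tip_reach,bot.get_obs())
E
```

```text
scene [ 1.12143602 -0.46322093  1.18119457] [-0.24791363  0.88475425  0.37995955 -0.10667467] [533.72929259   0.         310.19152213]
side [0.40539231 0.69073712 0.66574608] [ 0.06739934 -0.13101487  0.89560346 -0.4197462 ] [476.14170521   0.         317.54195101]
0.022 {'t': 0.1, 'q': array([ 1.09693558,  0.47767791,  0.02233708,  1.55634199, -0.01149535,
        1.10931584, -0.08308385]), 'joint_vel': array([-0.0006538 , -0.00212086, -0.00156062, -0.00162109, -0.00074809,
       -0.00119916, -0.00078228]), 'joint_torque': array([ 4.27414067e-03, -5.97754741e+01,  1.61362208e+00, -2.81951523e+01,
        1.28492113e-02,  5.03129762e-03, -2.59761305e-05]), 'eef_pos': array([ 0.24123684, -0.62988803,  0.25245379]), 'tool_rot': array([-7.81223158e-04,  9.83319681e-01,  1.81883898e-01, -2.04308147e-04]), 'contact_force': array([ 0.56842333,  0.14902247, -0.82046085]), 'torque': array([-0.01842174, -0.02452651, -0.00679447]), 'grasp_force': 0.0, 'gripper_width': 1.000250956439588}
```

View pics/scene0.png

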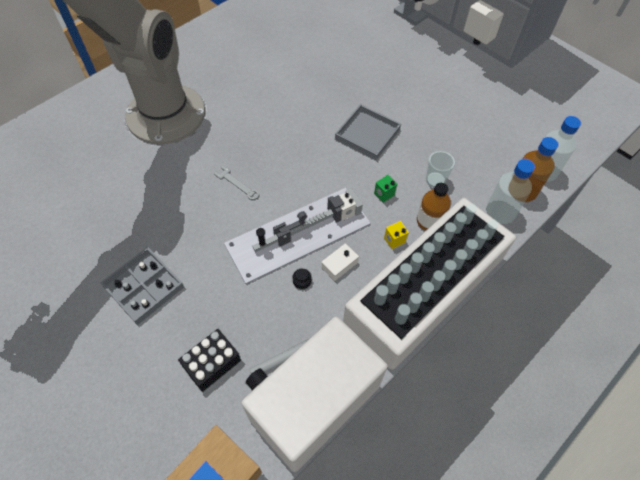

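View pics/side0.png

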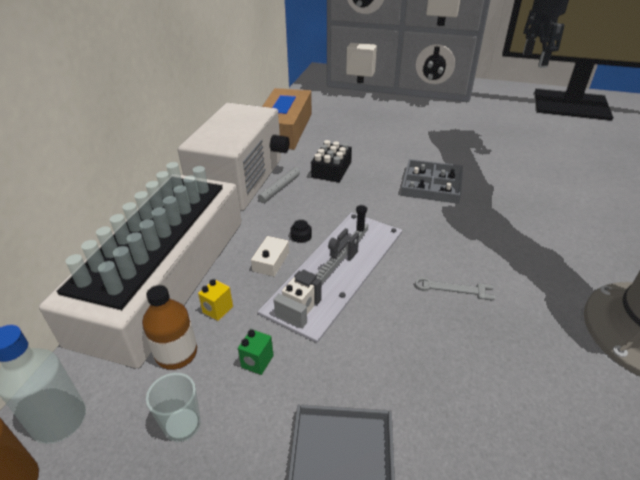

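The scene view shows the clamp with its handle near (262,235), disc near (302,217), housing near (347,206) and the empty tray near (368,131). I'll enlarge both clamp views.

```bash
python3 - <<'E'
from h import *
a=cv2.imread('pics/scene0.png')[180:290,215:375];b=cv2.imread('pics/side0.png')[195:345,250:410]
a=cv2.resize(a,None,fx=5,fy=5,interpolation=2)[:290*5]
cv2.imwrite('pics/a.png',a)
b=cv2.resize(b,None,fx=4,fy=4,interpolation=2);cv2.imwrite('pics/b.png',b)
s=bot.read_camera('scene')
for n,uv,z in(('handle',(262,232),.094),('disc',(302,216),.085),('cell',(347,205),.064)):print(n,onz(s,uv,z))
# tray rim corners
img=cv2.imread('pics/scene0.png')[95:165,325:410];g=cv2.cvtColor(img,6)
m=(g<110).astype('uint8');m=cv2.morphologyEx(m,cv2.MORPH_CLOSE,np.ones((9,9)))
cs=max(cv2.findContours(m,0,2)[0],key=cv2.contourArea)
r=cv2.boxPoints(cv2.minAreaRect(cs))+[325,95];print(cv2.contourArea(cs),r)
ap=cv2.approxPolyDP(cs,6,True)[:,0]+[325,95]
for p in ap:print(p,onz(s,p,.026)[:2],onz(s,p,0)[:2])
E
```

```text
handle [ 0.56190961 -0.09106464  0.094     ]
disc [0.58999243 0.01308585 0.085     ]
cell [0.63393271 0.12735423 0.064     ]
2005.0 [[332.61764717 137.97058868]
 [356.26470375  98.55882359]
 [402.58823395 126.35293579]
 [378.94117737 165.76470184]]
[360 106] [0.39594003 0.42816739] [0.37961127 0.4482299 ]
[335 139] [0.43561026 0.28424688] [0.42017435 0.30107016]
[377 164] [0.57879505 0.30439171] [0.56658181 0.32166839]
[399 126] [0.52787936 0.45262294] [0.51452016 0.47323586]
```

View pics/a.png

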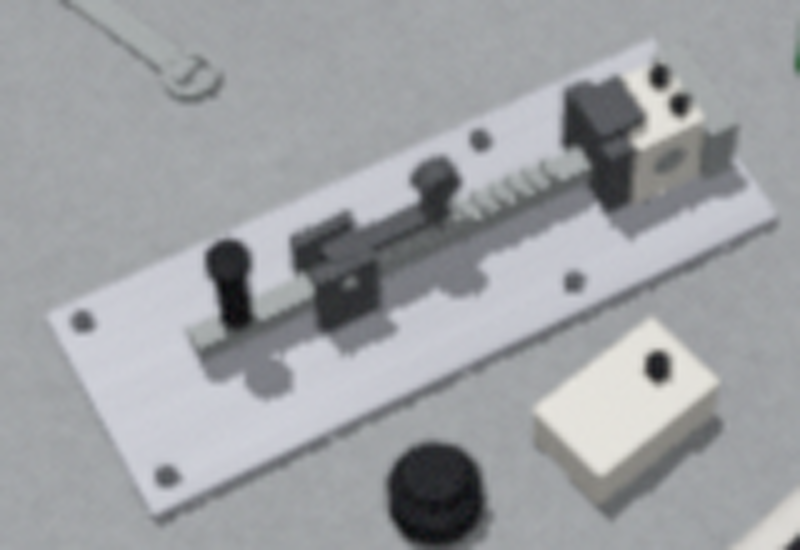

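View pics/b.png

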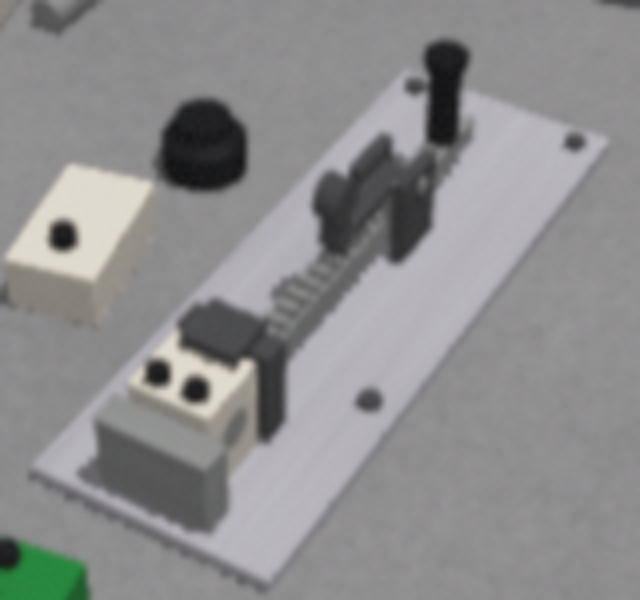

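Both views are clear: scene plate corners are at crop (50,318), (155,518), (775,218) and (655,40). The disc is at (435,178) and the knob at (229,250).

```bash
cat >> h.py <<'E'
def tri(c1,u1,c2,u2):
    d1,d2=ray(c1,u1),ray(c2,u2);d1/=np.linalg.norm(d1);d2/=np.linalg.norm(d2)
    e1,e2=np.array(c1['eye']),np.array(c2['eye'])
    s=np.linalg.lstsq(np.c_[d1,-d2],e2-e1,rcond=None)[0]
    a,b=e1+s[0]*d1,e2+s[1]*d2;return (a+b)/2,np.linalg.norm(a-b)
E
python3 - <<'E'
from h import *
s=bot.read_camera('scene');d=bot.read_camera('side')
A=lambda x,y:(215+x/5-.4,180+y/5-.4)
B=lambda x,y:(250+x/4-.4,195+y/4-.4)
P=np.array([onz(s,A(*p),.01) for p in((50,312),(155,512),(777,213),(655,38))])[:,:2]
Q=np.array([onz(d,B(*p),.01) for p in((405,68),(608,140),(268,580),(35,468))])[:,:2]
print(P,Q)
for X in(P,Q[[1,0,3,2]]):
    v=X[2]+X[3]-X[0]-X[1];print('axis',np.degrees(np.arctan2(v[1],v[0])),np.linalg.norm(v)/2, X.mean(0))
print('disc',tri(s,A(436,178),d,B(333,203)))
print('knob',tri(s,A(229,254),d,B(446,55)))
print('post',tri(s,A(238,325),d,B(443,135)))
print('ports',tri(s,A(658,74),d,B(195,390)),tri(s,A(681,103),d,B(157,372)))
for p in((625,78),(640,155),(705,118)):print('scn',onz(s,A(*p),.064))
E
```

```text
[[ 0.47577817 -0.15066831]
 [ 0.59901957 -0.18434297]
 [ 0.68933604  0.16065627]
 [ 0.56697734  0.19474488]] [[ 0.59986847 -0.19056057]
 [ 0.47555964 -0.15593153]
 [ 0.56678259  0.19044866]
 [ 0.68828642  0.15900546]]
axis 75.26977568785603 0.35693740235341453 [0.58277778 0.00509747]
axis 75.52647402945459 0.3593786258897665 [0.58262428 0.0007405 ]
disc (array([0.58567445, 0.01726989, 0.07882138]), np.float64(0.001498073216297488))
knob (array([ 0.55694703, -0.0916195 ,  0.09606762]), np.float64(2.8442586510639402e-05))
post (array([ 0.55919538, -0.09647346,  0.03906831]), np.float64(0.004718968368197449))
ports (array([0.61258546, 0.14602176, 0.07013971]), np.float64(0.0004677051897943308)) (array([0.63263199, 0.14111868, 0.07052145]), np.float64(0.001074301373150253))
scn [0.5996834  0.13526597 0.064     ]
scn [0.63822527 0.10719995 0.064     ]
scn [0.64507952 0.14708972 0.064     ]
```

Emit:
jog_arm:
  deltas:
    - [0.017,0.032,0,0,0,0.0475,1]
    - [0.017,0.032,0,0,0,0.0475,1]
    - [0.017,0.032,0,0,0,0.0475,1]
    - [0.017,0.032,0,0,0,0.0475,1]
    - [0.017,0.032,0,0,0,0.0475,1]
    - [0.017,0.032,0,0,0,0.0475,1]
    - [0.017,0.032,0,0,0,0.0475,1]
    - [0.017,0.032,0,0,0,0.0475,1]
    - [0.017,0.032,0,0,0,0.0475,1]
    - [0.017,0.032,0,0,0,0.0475,1]

```text
t: 1.25
eef_pos: [0.4119, -0.309, 0.2534]
tool_rot: [0.0, 0.913, 0.409, 0.0]
contact_force: [0.1, -0.5, -0.4]
gripper_width: 0.998
grasp_force: 0.0
```

Emit:
jog_arm:
  deltas:
    - [0.017,0.032,0,0,0,0.0475,1]
    - [0.017,0.032,0,0,0,0.0475,1]
    - [0.017,0.032,0,0,0,0.0475,1]
    - [0.017,0.032,0,0,0,0.0475,1]
    - [0.017,0.032,0,0,0,0.0475,1]
    - [0.017,0.032,0,0,0,0.0475,1]
    - [0.017,0.032,0,0,0,0.0475,1]
    - [0.017,0.032,0,0,0,0.0475,1]
    - [0.017,0.032,-0.01,0,0,0.0475,1]
    - [0.017,0.032,-0.01,0,0,0.0475,1]

```text
t: 2.25
eef_pos: [0.5822, 0.0108, 0.2334]
tool_rot: [0.0, 0.791, 0.612, 0.0]
contact_force: [1.2, -0.1, -0.8]
gripper_width: 1.0
grasp_force: 0.0
```

```bash
python3 - <<'E'
from h import *
c=cam('wrist','w1.png');o=bot.get_obs();print(o['q'],o['eef_pos'],o['tool_rot'],c['eye'])
for p in((.5857,.0173,.078),(.557,-.0916,.094),(.6226,.1436,.064)):print(proj(c,p))
E
```

```text
[ 0.23487428  0.38945134 -0.47276348  1.77741733  0.19877498  1.02097092
 -0.55561616] [0.58332688 0.01807523 0.23184954] [-0.00167338  0.78789745  0.61580157  0.00179841] [0.60337057 0.08969957 0.35363833]
[322.05194917 223.75196957]
[321.53715502 349.77712596]
[327.41563968  50.57176418]
```

View pics/w1.png

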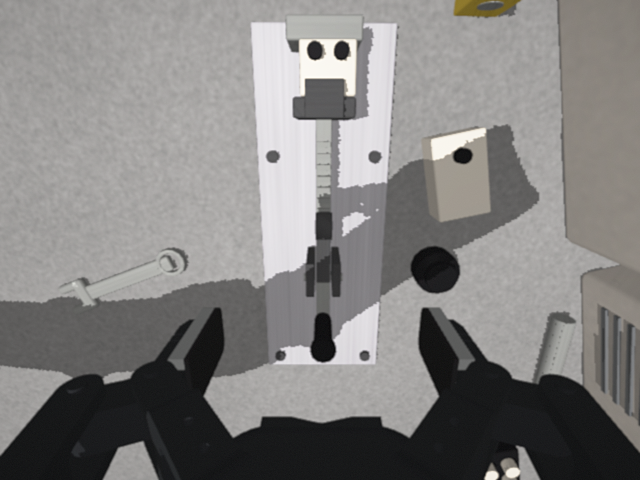

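The wrist view confirms the estimates: disc at (324,222), knob at (322,345), ports at y=50. All match the predictions to within about 2 mm, so I'll descend on the disc.

Emit:
jog_arm:
  deltas:
    - [0.001,0,-0.025,0,0,0,0.6]
    - [0.001,0,-0.025,0,0,0,0.6]
    - [0.001,-0.001,-0.025,0,0,0,0.6]
    - [0.001,0,-0.025,0,0,0,0.6]
    - [0,0,-0.025,0,0,0,0.6]
    - [0,0,-0.015,0,0,0,0.6]
    - [0,0,-0.01,0,0,0,0.6]
    - [0,0,0,0,0,0,0.6]
  newtons: 30

```text
t: 3.1
eef_pos: [0.5849, 0.0085, 0.0824]
tool_rot: [-0.0, 0.791, 0.611, -0.001]
contact_force: [0.3, -1.0, 0.0]
gripper_width: 0.599
grasp_force: 0.0
```

Emit:
jog_arm:
  deltas:
    - [0,0,0,0,0,0,0.1]
    - [0,0,0,0,0,0,0]
    - [0,0,0,0,0,0,0]
    - [0,0,0,0,0,0,0]
    - [0,0,0,0,0,0,0]
    - [0,0,0,0,0,0,0]
    - [0,0,0,0,0,0,0]
    - [0,0,0,0,0,0,0]

```text
t: 3.9
eef_pos: [0.5844, 0.0094, 0.0844]
tool_rot: [-0.0, 0.791, 0.612, -0.001]
contact_force: [-5.9, 1.8, 7.0]
gripper_width: 0.158
grasp_force: 32.6
```

Emit:
jog_arm:
  deltas:
    - [0,0,0,0,0,0,0.4]
    - [0,0,0,0,0,0,0.4]
    - [0,0.004,0,0,0,0,0.4]
    - [0,0.004,0,0,0,0,0.4]
    - [0,0,0,0,0,0,0]
    - [0,0,0,0,0,0,0]
    - [0,0,0,0,0,0,0]
    - [0,0,0,0,0,0,0]
    - [0,0,0,0,0,0,0]

```text
t: 4.8
eef_pos: [0.586, 0.0173, 0.0835]
tool_rot: [0.0, 0.791, 0.612, 0.001]
contact_force: [2.7, 2.9, -0.0]
gripper_width: 0.156
grasp_force: 32.4
```

Emit:
jog_arm:
  deltas:
    - [-0.0005,-0.002,0.005,0,0,0,0]
    - [-0.0005,-0.002,0.005,0,0,0,0]
    - [-0.001,-0.003,0.005,0,0,0,0]
    - [-0.001,-0.003,0.004,0,0,0,0]
    - [-0.001,-0.004,0.004,0,0,0,0]
    - [-0.001,-0.005,0.003,0,0,0,0]
    - [0,0,0,0,0,0,0]
    - [0,0,0,0,0,0,0]

```text
t: 5.6
eef_pos: [0.5808, -0.0027, 0.1097]
tool_rot: [0.0, 0.791, 0.611, 0.0]
contact_force: [3.1, 0.1, 0.6]
gripper_width: 0.154
grasp_force: 30.2
```

```bash
python3 - <<'E'
from h import *
c=cam('side');b=c['img'][180:345,240:420,::-1]
cv2.imwrite('pics/s2.png',cv2.resize(b,None,fx=3,fy=3,interpolation=2))
print(bot.get_obs()['eef_pos'])
E
```

```text
[ 0.58081682 -0.00268094  0.1096866 ]
```

View pics/s2.png

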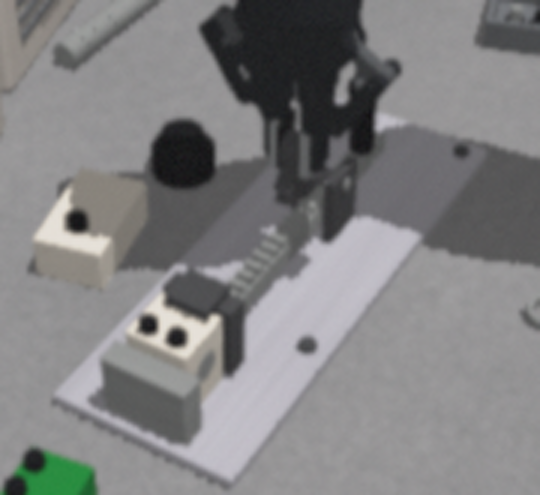

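The pawl has swung up with the gripper. I'll release it, rise and check.

Emit:
jog_arm:
  deltas:
    - [0,0,0,0,0,0,0.6]
    - [0,0,0,0,0,0,0.6]
    - [0,0,0,0,0,0,0.6]
    - [0,0,0,0,0,0,0.6]
    - [0,0,0.02,0,0,0,0.6]
    - [0,0,0.03,0,0,0,0.6]
    - [0,0,0.03,0,0,0,0.6]
    - [0,0,0.02,0,0,0,0.6]
    - [0,0,0,0,0,0,0.6]
    - [0,0,0,0,0,0,0.6]

```text
t: 6.65
eef_pos: [0.5803, -0.0025, 0.2093]
tool_rot: [0.0, 0.791, 0.611, -0.0]
contact_force: [0.1, 0.2, -0.9]
gripper_width: 0.602
grasp_force: 0.0
```

Emit:
jog_arm:
  deltas:
    - [-0.006,-0.022,0,0,0,0,0.6]
    - [-0.006,-0.022,0,0,0,0,0.6]
    - [-0.006,-0.022,0,0,0,0,0.6]
    - [-0.006,-0.023,0,0,0,0,0.6]
    - [0,0,0,0,0,0,0.6]
    - [0,0,0,0,0,0,0.6]
    - [0,0,0,0,0,0,0.6]

```text
t: 7.35
eef_pos: [0.5563, -0.0901, 0.2086]
tool_rot: [-0.001, 0.791, 0.612, -0.0]
contact_force: [0.4, -0.1, -0.1]
gripper_width: 0.601
grasp_force: 0.0
```

```bash
python3 - <<'E'
from h import *
c=cam('wrist','w2.png');o=bot.get_obs();print(o['eef_pos'])
for p in((.5857,.0173,.078),(.5806,-.002,.103),(.557,-.0916,.094),(.6226,.1436,.064)):print(proj(c,p))
E
```

```text
[ 0.55643872 -0.08994911  0.20880905]
[322.36154011  83.67524281]
[322.27983068 113.66038517]
[321.67318781 249.49158586]
[ 329.29528001 -157.38780814]
```

View pics/w2.png

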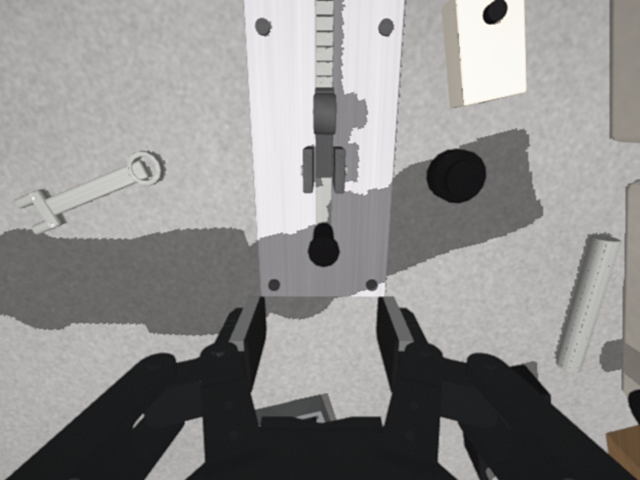

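The disc is now at (325,113), as predicted for about 0.5 rad, and the knob is at (323,247). I'll descend on the handle.

Emit:
jog_arm:
  deltas:
    - [0.001,-0.001,-0.025,0,0,0,0.6]
    - [0.001,-0.001,-0.025,0,0,0,0.6]
    - [0,0,-0.025,0,0,0,0.6]
    - [0,0,-0.025,0,0,0,0.6]
    - [0,0,-0.02,0,0,0,0.6]
    - [0,0,-0.015,0,0,0,0.6]
    - [0,0,0,0,0,0,0.6]
    - [0,0,0,0,0,0,0.6]

```text
t: 8.2
eef_pos: [0.5588, -0.0928, 0.0746]
tool_rot: [-0.0, 0.791, 0.612, 0.0]
contact_force: [1.0, 0.2, 0.7]
gripper_width: 0.601
grasp_force: 0.0
```

Emit:
jog_arm:
  deltas:
    - [0,0,0,0,0,0,0]
    - [0,0,0,0,0,0,0]
    - [0,0,0,0,0,0,0]
    - [0,0,0,0,0,0,0]
    - [0,0,0,0,0,0,0]
    - [0,0,0,0,0,0,0]

```text
t: 8.8
eef_pos: [0.5574, -0.0929, 0.0753]
tool_rot: [-0.0, 0.791, 0.612, -0.001]
contact_force: [-5.1, 2.4, 7.6]
gripper_width: 0.261
grasp_force: 29.0
```

Emit:
jog_arm:
  deltas:
    - [-0.001,-0.004,0,0,0,0,0]
    - [-0.0015,-0.006,0,0,0,0,0]
    - [-0.002,-0.008,0,0,0,0,0]
    - [-0.002,-0.008,0,0,0,0,0]
    - [-0.002,-0.008,0,0,0,0,0]
    - [-0.002,-0.008,0,0,0,0,0]
    - [-0.002,-0.008,0,0,0,0,0]
    - [-0.0015,-0.006,0,0,0,0,0]
    - [0,0,0,0,0,0,0]
    - [0,0,0,0,0,0,0]

```text
t: 9.8
eef_pos: [0.5426, -0.1497, 0.0753]
tool_rot: [-0.001, 0.792, 0.611, -0.002]
contact_force: [-8.0, 0.8, 9.5]
gripper_width: 0.254
grasp_force: 29.0
```

Emit:
jog_arm:
  deltas:
    - [-0.0005,-0.002,0,0,0,0,0]
    - [-0.0005,-0.002,0,0,0,0,0]
    - [-0.0005,-0.001,0,0,0,0,0]
    - [0,0,0,0,0,0,0]

```text
t: 10.2
eef_pos: [0.5422, -0.1511, 0.0753]
tool_rot: [-0.002, 0.791, 0.612, 0.0]
contact_force: [-5.8, 8.3, 7.5]
gripper_width: 0.257
grasp_force: 29.1
```

Emit:
jog_arm:
  deltas:
    - [0,0,0,0,0,0,0.7]
    - [0,0,0,0,0,0,0.7]
    - [0,0,0,0,0,0,0.7]
    - [0,0,0,0,0,0,0.7]
    - [0,0,0.02,0,0,0,0.7]
    - [0,0,0.04,0,0,0,0.7]
    - [0,0,0.04,0,0,0,0.7]
    - [0,0,0.04,0,0,0,0.7]
    - [0.004,0.015,0,0,0,0,0.7]
    - [0.007,0.026,0,0,0,0,0.7]

```text
t: 11.2
eef_pos: [0.5545, -0.1154, 0.2156]
tool_rot: [0.002, 0.793, 0.61, 0.0]
contact_force: [-0.2, -0.5, -1.2]
gripper_width: 0.7
grasp_force: 0.0
```

Emit:
jog_arm:
  deltas:
    - [0.009,0.035,0,0,0,0,0.85]
    - [0.009,0.035,0,0,0,0,0.85]
    - [0.009,0.035,0,0,0,0,0.85]
    - [0.009,0.035,0,0,0,0,0.85]
    - [0.009,0.035,0,0,0,0,0.85]
    - [0.009,0.03,0,0,0,0,0.85]
    - [0,0,0,0,0,0,0.85]
    - [0,0,0,0,0,0,0.85]
    - [0,0,0,0,0,0,0.85]

```text
t: 12.1
eef_pos: [0.6077, 0.0902, 0.2137]
tool_rot: [0.0, 0.792, 0.611, -0.001]
contact_force: [0.0, -0.2, -0.3]
gripper_width: 0.849
grasp_force: 0.0
```

```bash
python3 - <<'E'
from h import *
c=cam('wrist','w3.png');o=bot.get_obs();print(o['eef_pos'])
hsv=cv2.cvtColor(c['img'],cv2.COLOR_RGB2HSV)
for p in((.5806,-.002,.103),(.542,-.15,.094),(.6226,.1436,.064)):print(proj(c,p))
E
```

```text
[0.60779056 0.08985902 0.21386359]
[316.74914416 361.26202252]
[317.8021265  486.82291448]
[321.23618948 165.22895023]
```

View pics/w3.png

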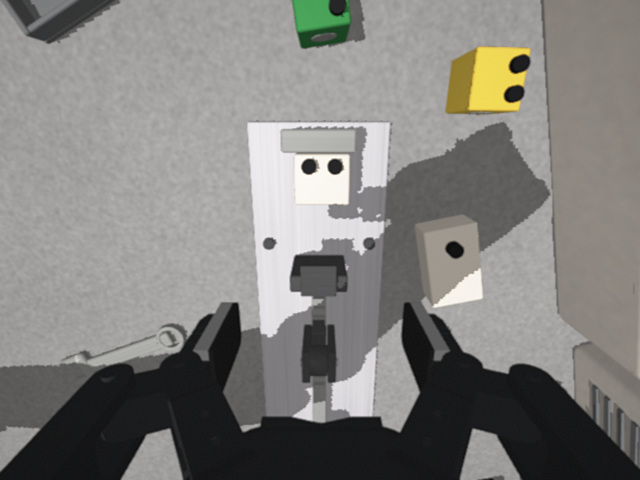

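The head is well back, at (320,275). The housing top is centred near (321.5,179).

```bash
python3 - <<'E'
from h import *
c=cam('wrist');o=bot.get_obs();p=onz(c,(321.5,179),.064);print(p,p-o['eef_pos'],o['eef_pos'])
g=cam('scene')
E
```

```text
[0.62022494 0.13297584 0.064     ] [ 0.01239733  0.04307572 -0.14999397] [0.60782762 0.08990012 0.21399397]
```

Emit:
jog_arm:
  deltas:
    - [0.004,0.014,0,0,0,0,0.85]
    - [0.004,0.015,-0.01,0,0,0,0.85]
    - [0.004,0.014,-0.02,0,0,0,0.85]
    - [0,0,-0.03,0,0,0,0.85]
    - [0,0,-0.03,0,0,0,0.85]
    - [0,0,-0.025,0,0,0,0.85]
    - [0,0,-0.02,0,0,0,0.85]
    - [0,0,-0.02,0,0,0,0.85]
    - [0,0,-0.01,0,0,0,0.85]
    - [0,0,0,0,0,0,0.85]

```text
t: 13.25
eef_pos: [0.6188, 0.1356, 0.0474]
tool_rot: [-0.001, 0.791, 0.612, -0.001]
contact_force: [-0.1, 0.8, 0.3]
gripper_width: 0.845
grasp_force: 0.0
```

Emit:
jog_arm:
  deltas:
    - [0,0,0,0,0,0,0.6]
    - [0,0,0,0,0,0,0.3]
    - [0,0,0,0,0,0,0.3]
    - [0,0,0,0,0,0,0.3]
    - [0,0,0,0,0,0,0.3]
    - [0,0,0,0,0,0,0.3]
    - [0,0,0,0,0,0,0.3]
  newtons: 35

```text
t: 13.95
eef_pos: [0.6208, 0.1351, 0.0505]
tool_rot: [0.0, 0.791, 0.611, 0.001]
contact_force: [0.3, 0.1, 6.2]
gripper_width: 0.507
grasp_force: 37.6
```

Emit:
jog_arm:
  deltas:
    - [0,0,0.005,0,0,0,0.3]
    - [0,0,0.01,0,0,0,0.3]
    - [0,0,0.02,0,0,0,0.3]
    - [0,0,0.025,0,0,0,0.3]
    - [0,0,0.025,0,0,0,0.3]
    - [0,0,0.025,0,0,0,0.3]
    - [0,0,0.025,0,0,0,0.3]
    - [0,0,0.015,0,0,0,0.3]
    - [-0.006,0.01,0,0,0,0,0.3]
    - [-0.012,0.02,0,0,0,0,0.3]

```text
t: 14.95
eef_pos: [0.602, 0.163, 0.1986]
tool_rot: [0.0, 0.792, 0.61, -0.0]
contact_force: [-0.5, 1.1, -1.7]
gripper_width: 0.513
grasp_force: 36.8
```

Emit:
jog_arm:
  deltas:
    - [-0.014,0.024,0,0,0,0.05,0.3]
    - [-0.014,0.024,0,0,0,0.05,0.3]
    - [-0.014,0.024,0,0,0,0.05,0.3]
    - [-0.014,0.024,0,0,0,0.05,0.3]
    - [-0.012,0.02,0,0,0,0.05,0.3]
    - [-0.006,0.01,0,0,0,0,0.3]
    - [0,0,0,0,0,0,0.3]
    - [0,0,0,0,0,0,0.3]
    - [0,0,0,0,0,0,0.3]

```text
t: 15.85
eef_pos: [0.529, 0.2889, 0.1991]
tool_rot: [0.001, 0.71, 0.704, -0.0]
contact_force: [0.2, 0.6, -1.6]
gripper_width: 0.511
grasp_force: 36.8
```

```bash
python3 - <<'E'
from h import *
c=cam('wrist','w4.png');o=bot.get_obs();print(o['eef_pos'],o['q'],o['gripper_width'],o['grasp_force'])
print(proj(c,(.485,.367,.005)))
E
```

```text
[0.5290123  0.28897122 0.19912311] [-0.15795505  0.48073912 -0.59221359  1.75566131  0.31274359  1.00072149
 -0.87652086] 0.5104942280276785 36.80163502693176
[269.15749196 134.30358213]
```

View pics/w4.png

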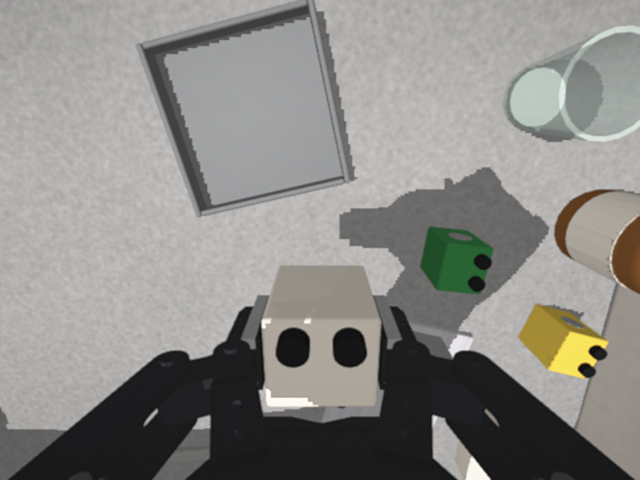

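The housing is held upright. The tray rim corners are near (140,45), (312,0), (354,180) and (200,214), which puts the centre near (252,115).

```bash
python3 - <<'E'
from h import *
c=cam('wrist');o=bot.get_obs()
P=np.array([onz(c,p,.026)[:2] for p in((140,45),(312,0),(354,180),(200,214),(251.6,115.4))]);print(P,P[:4].mean(0)-o['eef_pos'][:2])
print([np.degrees(np.arctan2(*(P[b]-P[a])[::-1])) for a,b in((0,1),(3,2),(3,0),(2,1))])
E
```

```text
[[0.39331563 0.43292994]
 [0.52476229 0.46099418]
 [0.55850995 0.32946917]
 [0.42311978 0.30078428]
 [0.47464111 0.38199748]] [-0.0539364   0.09185001]
[np.float64(12.051866817928198), np.float64(11.96226810177345), np.float64(102.70983488266562), np.float64(104.39091584886046)]
```

Emit:
jog_arm:
  deltas:
    - [-0.009,0.015,0,0,0,0.05,0.3]
    - [-0.012,0.02,0,0,0,0.06,0.3]
    - [-0.012,0.02,0,0,0,0.06,0.3]
    - [-0.012,0.02,0,0,0,0.05,0.3]
    - [-0.009,0.017,-0.01,0,0,0,0.3]
    - [0,0,-0.03,0,0,0,0.3]
    - [0,0,-0.03,0,0,0,0.3]
    - [0,0,-0.03,0,0,0,0.3]
    - [0,0,-0.025,0,0,0,0.3]
    - [0,0,-0.015,0,0,0,0.3]

```text
t: 16.95
eef_pos: [0.4719, 0.3837, 0.0573]
tool_rot: [-0.001, 0.626, 0.78, -0.001]
contact_force: [-0.4, -0.2, -1.5]
gripper_width: 0.508
grasp_force: 36.8
```

Emit:
jog_arm:
  deltas:
    - [0,0,-0.004,0,0,0,0.3]
    - [0,0,-0.003,0,0,0,0.3]
    - [0,0,-0.002,0,0,0,0.3]
    - [0,0,-0.002,0,0,0,0.3]
    - [0,0,0,0,0,0,0.3]
    - [0,0,0,0,0,0,0.3]

```text
t: 17.55
eef_pos: [0.4743, 0.3828, 0.0488]
tool_rot: [0.0, 0.627, 0.779, 0.0]
contact_force: [-0.2, -0.3, -1.6]
gripper_width: 0.512
grasp_force: 36.8
```

Emit:
jog_arm:
  deltas:
    - [0,0,-0.001,0,0,0,0.3]
    - [0,0,-0.001,0,0,0,0.3]
    - [0,0,-0.001,0,0,0,0.3]
    - [0,0,0,0,0,0,0.3]
    - [0,0,0,0,0,0,0.3]

```text
t: 18.05
eef_pos: [0.474, 0.3826, 0.0456]
tool_rot: [0.0, 0.627, 0.779, 0.0]
contact_force: [-0.9, -1.9, 3.6]
gripper_width: 0.511
grasp_force: 37.2
```

Contact with the tray floor. I'll open slowly, keep the fingers inside the tray, and then rise.

Emit:
jog_arm:
  deltas:
    - [0,0,0,0,0,0,0.52]
    - [0,0,0,0,0,0,0.55]
    - [0,0,0,0,0,0,0.6]
    - [0,0,0,0,0,0,0.68]
    - [0,0,0,0,0,0,0.72]
    - [0,0,0,0,0,0,0.72]
    - [0,0,0.01,0,0,0,0.72]
    - [0,0,0.02,0,0,0,0.72]
    - [0,0,0.03,0,0,0,0.72]
    - [0,0,0.03,0,0,0,0.72]

```text
t: 19.05
eef_pos: [0.4737, 0.3826, 0.1367]
tool_rot: [-0.0, 0.627, 0.779, -0.0]
contact_force: [0.0, 0.0, 0.8]
gripper_width: 0.719
grasp_force: 0.0
```

Emit:
jog_arm:
  deltas:
    - [0,0,0.03,0,0,0,0.72]
    - [0,0,0.03,0,0,0,0.72]
    - [-0.01,-0.03,0,0,0,0,0.72]
    - [-0.01,-0.04,0,0,0,0,0.72]
    - [-0.0,-0.04,0,0,0,0,0.72]
    - [0,-0.04,0,0,0,0,0.72]
    - [0,-0.04,0,0,0,0,0.72]
    - [0,0,0,0,0,0,0.72]
    - [0,0,0,0,0,0,0.72]

```text
t: 19.95
eef_pos: [0.4543, 0.1919, 0.196]
tool_rot: [0.0, 0.628, 0.778, 0.0]
contact_force: [0.5, 0.9, 0.4]
gripper_width: 0.72
grasp_force: 0.0
```

```bash
python3 - <<'E'
from h import *
c=cam('scene');print(bot.get_obs()['eef_pos'],bot.get_obs()['t'])
b=c['img'][90:290,200:420,::-1]
cv2.imwrite('pics/f.png',cv2.resize(b,None,fx=3,fy=3,interpolation=2)[:600])
E
```

```text
[0.45412969 0.19330137 0.19607794] 20.0
```

View pics/f.png

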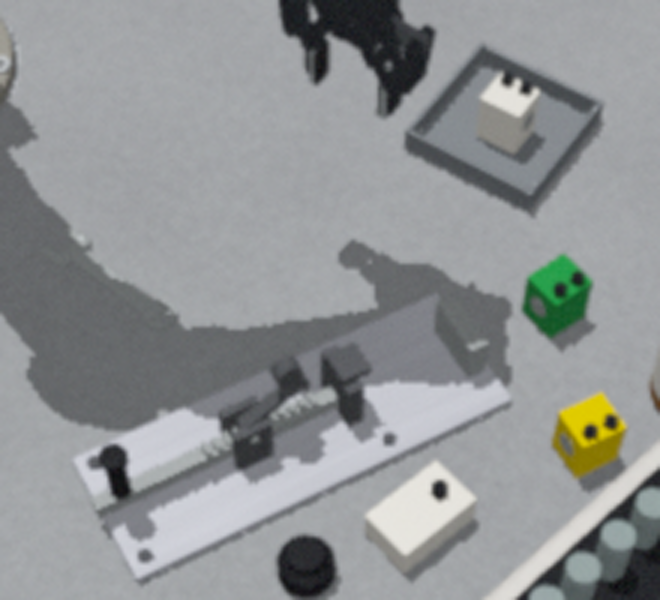

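The housing stands upright near the tray's centre at crop (508,110), the pawl is raised, and the bar is fully back. Its measured travel was 60 mm, ending against the stop. I'm handing in.

```bash
python3 -c "
from station import bot
print(bot.hand_in())"
```

```text
the job is handed in; nothing more can be done
None
```

The job is handed in at about 20 s: I lifted the pawl clear of the rack, slid the bar back 60 mm to its stop, and the housing stands upright in the empty, undivided tray.

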